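# Stand the mould-insert case heavy end down

### The job

The long dark grey case with the tall swinging carrying handle holds a steel mould half at one end, but from outside you cannot tell which. Lift the case by its handle, see which end sinks, and stand it upright on that heavy end in the middle of the square tray beside the moulding machine. Leave it standing there on its own.

Things in the scene. Friction and masses are not known exactly. Their poses are not given: they have to be found in the camera images.
- case: Closed dark grey steel case, latches on its long sides, 120 long x 56 wide x 44 mm high, 0.5 kg, at first lying flat, handle on top. Origin: middle of the box. x runs along its length, y across, z out of its top face. The ends look alike; a hidden block makes one much heavier. Hung by its upright handle it tilts about 1.1 rad, heavy end down. (Not the 80 mm tin without handle.)
- bail (a joint): Handle swing, rad: 0 with the arms straight up from the case's top face, positive when the case's +x end sinks below its -x end under an upright handle. Turns 1.8 rad either way on a pin along case y, 16 mm above the box's middle; slight friction holds the bare handle where left. It reads +-pi/2 with the case on end; the top end is then between the arms, 38 mm below the bar's middle.
- bail_grip (a point): Middle of the handle's black rubber grip bar, 98 mm from the pin, so 136 mm above the table with the handle straight up (it may lean 0.12 rad). The bar is 14 mm thick (along case x), 22 mm high and 72 mm long (along case y); two flat steel arms, 64 mm clear between them, run down from its ends to the case's sides. Axes as the case's when the handle is straight up.
- tray: Flat square tray of dark steel, 150 x 150 mm outside, rim 4 mm thick and 10 mm high, floor 4 mm above the table; fixed. Origin: centre of its underside, z up. (Not the round dish.) To stand the hanging case here, set the low edge of its heavy end on the floor, then lower the handle while carrying it sideways, the way the heavy end pointed, until the end face is flat.
Not all that is in view belongs to the job. What is shaped like the case but orange or red is not meant.

How it is judged:
By the outcome, as a careful person would: the job done as asked, in the order asked, and still so for the second after the job is handed in, with the robot touching nothing.
It also fails if it takes over 45 s, if anything falls off the work surface, if the arm or the gripper's body presses on something with over 40 N, if the wrist force passes 120 N, or if a joint passes its speed limit or range.

### The arm

A 6-joint arm with a two-finger parallel gripper is mounted at the origin on the work surface. World frame = base frame: x ahead of the robot, y to its left, z up, the work surface at z = 0. Lengths are in mm, angles in rad, forces in N, time in s.
With the tool pointing down it reaches from about 300 to 1000 mm from the base axis. Payload 5.1 kg.
Tool frame: the origin (TCP) lies where the fingers leave the gripper's body, on its centre line; the fingertips stand 78 mm ahead of it and the grasp point (between the pads) lies 59 mm ahead of it; z points along the fingers, y is the line along which they close (so a half turn about z gives the same grasp; the last joint's range is limited). The gripper opens to 95 mm and grips with 3 to 60 N. Pads are 20 mm wide; open, the fingers measure 119 mm over their backs; the gripper's body (75 mm by 180 mm) begins 59 mm behind the grasp point.
Start: joints at [-1.395, 0.124, 1.65, -0, 1.367, -0.083], TCP at [166.316, -628.35, 292.256] pointing down, gripper open.
Joint ranges: [-2.61, 2.61], [-1.02, 2.33], [0.03, 2.71], [-1.35, 4.49], [0.32, 2.68], [-2.91, 2.91]. Speed limits (rad/s): [2.57, 2.57, 3.14, 3.14, 3.14, 3.14].

### API

Orientations are given as a 3x3 rotation matrix whose columns are the frame's x, y, z axes.
In Python, from rig import robot, set_gripper, kin, optics, job, read_clock, read_joints, read_dq, read_joint_efforts, read_ee_pos, read_tool_rot, read_wrist_force, read_wrist_torque, read_finger_gap, read_grip_force gives the robot as it stands. Calls block until the motion is done:
- robot.move_to(position, orientation): joint-space move of the TCP to a pose.
- robot.movel(position, max_speed=150, attitude=None, guard=None): straight line of the TCP; attitude=None keeps the orientation; max_speed is the mean speed in mm/s. With guard (N) it stops when the force on the tool has changed by that much, and returns True; else False.
- robot.movej(angles): joint-space move.
- set_gripper(opening, grasp_force=None): finger opening in mm; grasp_force is the grip in N (None keeps the last); returns when the fingers have stopped.
- robot.sleep(seconds).
- kin.inverse_kinematics(position, orientation): joint angles nearest the present ones, or None.
- optics.grab_frame(name): name is "scene" or "top" or "wrist"; returns (picture, depth): 384x512x3 uint8, blue, green, red; 384x512 float32, mm along the optical axis (not along the pixel's ray), 0 where there is no reading.
- optics.get_calibration(name): a dict with "intrinsics" (3x3 intrinsics, pixels), "distortion" ([k1, k2, p1, p2, k3] as OpenCV has them; the pictures are not rectified), "position" and "rotation" of the camera in the world; the wrist camera has in their place "T_tool_cam" (4x4, takes a point from camera to tool coordinates, whose origin is the TCP and whose axes are the flange's). Camera axes: x right, y up, looking along -z (the intrinsics and any distortion apply to the point x, -y, -z); pixel columns grow to the right and rows downward; lengths in mm; the calibration is good to about 2 mm. A picture is of the moment at which its call begins: read the wrist's pose just before it. get_calibration takes no time and is no camera call.
A pose or a line that the arm cannot do raises robot.PlanningError and nothing moves.
- job.hand_in(): hands the job in; it is judged then, once.
Readings, each from a call of its own:
- read_clock(): time.
- read_joints(): joint angles.
- read_dq(): joint speeds.
- read_joint_efforts(): joint torques, N m.
- read_ee_pos(): TCP position.
- read_tool_rot(): TCP orientation.
- read_wrist_force(): force on the tool from outside, world axes, zero at the start.
- read_wrist_torque(): the same for the moment, N m.
- read_finger_gap(): finger opening in mm.
- read_grip_force(): force on a finger pad.
Only numpy, scipy, OpenCV 4.12 (cv2) and the standard library are available. Lean on these libraries where they do the work, as an engineer would, in place of code of your own. Each camera call takes 0.05 s, during which the arm holds its last target. There are 200 camera calls.

## Working session

There is one attempt and no reset: what is moved stays moved. The work goes in short steps, each a Python script; the robot and the scene stay as the last script left them, time stands still between calls to the robot, and variables do not carry over. Pictures are saved under pics/ and viewed, at most 10 in all, crops included, and the job is handed in when it is done.

```bash
ls; mkdir -p pics
cat > h.py <<'E'
import numpy as np, cv2
from rig import *
def grab(n):
    p,R=np.array(read_ee_pos()),np.array(read_tool_rot())
    c=optics.get_calibration(n); im,d=optics.grab_frame(n)
    K=np.array(c["intrinsics"]);D=np.array(c["distortion"],float)
    if "T_tool_cam" in c:
        T=np.array(c["T_tool_cam"]); Rc=R@T[:3,:3]; pc=p+R@T[:3,3]
    else: Rc=np.array(c["rotation"]); pc=np.array(c["position"])
    return im,d,K,D,Rc,pc
def cloud(f):
    im,d,K,D,Rc,pc=f
    h,w=d.shape
    uv=np.stack(np.meshgrid(np.arange(w),np.arange(h)),-1).reshape(-1,1,2).astype(np.float64)
    n=cv2.undistortPoints(uv,K,D).reshape(h,w,2)
    P=np.stack([n[...,0]*d,-n[...,1]*d,-d],-1)@Rc.T+pc
    P[d==0]=np.nan
    return P
E
python3 - <<'E'
from h import *
a=[]
for n in ("scene","top"):
    f=grab(n); cv2.imwrite(f"pics/{n}0.png",f[0]); np.save(f"pics/{n}0.npy",cloud(f)); print(n,f[5],f[4][:,2])
E
```

```text
pics
scene [1221.83481437 -197.69304319  754.53519146] [ 0.66662222 -0.27826818  0.69150679]
top [ 384.37848999   87.9000535  1263.05612715] [-0.15502279  0.00155355  0.98790967]
```

View pics/scene0.png

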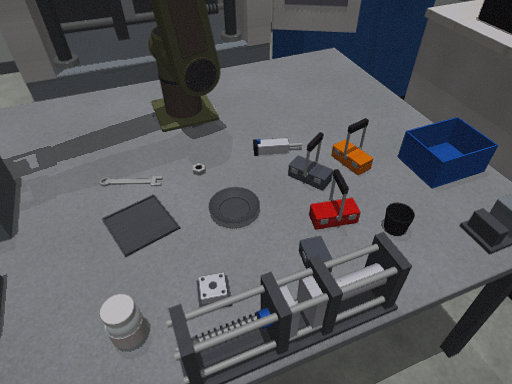

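View pics/top0.png

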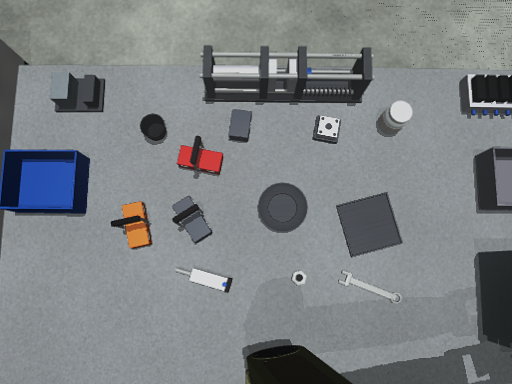

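The top view shows the grey case at about (192,218) with its bar at (186,213), and the tray at about (369,224). The orange and red lookalikes are at (137,225) and (200,158). I'll measure these from depth.

Run:
```python
import numpy as np,cv2
P=np.load("pics/top0.npy"); im=cv2.imread("pics/top0.png")
def reg(P,r0,r1,c0,c1,z0,z1):
    Q=P[r0:r1,c0:c1].reshape(-1,3); Q=Q[~np.isnan(Q[:,0])]
    return Q[(Q[:,2]>z0)&(Q[:,2]<z1)]
def rect(n,Q):
    print(n,len(Q),Q.mean(0).round(1),cv2.minAreaRect(Q[:,:2].astype(np.float32)))
Q=reg(P,190,250,165,220,-20,200)
print(np.histogram(Q[:,2],bins=np.arange(-20,180,10)))
rect("box",reg(P,190,250,165,220,35,60)); rect("bar",reg(P,190,250,165,220,115,170))
# tray by colour: darker than table
g=cv2.cvtColor(im,cv2.COLOR_BGR2GRAY); m=np.zeros_like(g); m[185:262,330:410]=(g[185:262,330:410]<80)
n,l,s,c=cv2.connectedComponentsWithStats(m); k=1+np.argmax(s[1:,4]); print(s[k])
Q=P[l==k]; Q=Q[~np.isnan(Q[:,0])]; rect("tray",Q); print(np.median(Q[:,2]))
print("table z",np.nanmedian(P[180:190,330:410,2]))
S=np.load("pics/scene0.npy")
Q=reg(S,125,190,280,335,-20,200)
rect("bar s",reg(S,125,160,295,325,118,170)); rect("box s",reg(S,150,190,285,335,35,60))
```

```text
(array([   0,  795, 1460,   10,   13,   34,  743,   16,    2,    5,    3,
          2,    4,    0,    3,   22,  152,   19,    0]), array([-20, -10,   0,  10,  20,  30,  40,  50,  60,  70,  80,  90, 100,
       110, 120, 130, 140, 150, 160, 170]))
box 790 [498.2 251.9  44.6] ((502.6395568847656, 254.27890014648438), (121.24051666259766, 69.9720230102539), 34.178401947021484)
bar 196 [505.1 255.8 145.2] ((506.1968994140625, 257.0718078613281), (15.402109146118164, 72.18016815185547), 33.236358642578125)
[ 336  193   66   64 2465]
tray 2452 [ 498.3 -244.8    5.1] ((495.5423889160156, -239.39602661132812), (149.4453582763672, 150.255126953125), 15.366950988769531)
4.917325958267611
table z 0.6446169764458318
bar s 165 [513.3 251.3 139.7] ((508.38421630859375, 256.05889892578125), (15.678131103515625, 74.35955047607422), 32.38789367675781)
box s 583 [509.9 252.   42.9] ((503.6715087890625, 254.32208251953125), (119.81561279296875, 75.55762481689453), 32.320106506347656)
```

```bash
cat >> h.py <<'E'
def down(a):  # tool y along yaw a, z down
    y=np.array([np.cos(a),np.sin(a),0]);z=np.array([0,0,-1.]);return np.stack([np.cross(y,z),y,z],1)
E
python3 - <<'E'
from h import *
b=np.array([507,256.3]); a0=np.radians(33.3)
best=None
for a in (a0,a0+np.pi):
    q=kin.inverse_kinematics([*b,195],down(a)); q2=kin.inverse_kinematics([496,-240,230],down(a-np.radians(18)))
    print(a,np.round(q,2),np.round(q2,2) if q2 is not None else None)
    for qq in (q,):
        if qq is not None and q2 is not None:
            s=max(abs(qq[5]),abs(q2[5]))
            if best is None or s<best[0]: best=(s,a)
a=best[1]; print(a); R=down(a); t0=read_clock()
set_gripper(95,40)
robot.move_to([*b,300],R); print(read_clock()-t0)
f=grab("wrist"); cv2.imwrite("pics/w1.png",f[0]); P=cloud(f); Q=P.reshape(-1,3); Q=Q[~np.isnan(Q[:,0])]
Q=Q[(Q[:,2]>120)&(Q[:,2]<165)&(np.hypot(*(Q[:,:2]-b).T)<60)]
if len(Q)>20: print(len(Q),Q.mean(0),cv2.minAreaRect(Q[:,:2].astype(np.float32)),np.percentile(Q[:,2],[50,95]))
open("yaw.txt","w").write(str(a))
E
```

```text
0.5811946409141117 [ 0.37  0.03  1.92 -0.    1.19 -0.21] [-0.55 -0.05  1.93 -0.    1.26 -0.82]Traceback (most recent call last):
  File "<stdin>", line 6, in <module>
    return _wrapfunc(a, 'round', decimals=decimals, out=out)
    return _wrapit(obj, method, *args, **kwds)
    result = getattr(arr, method)(*args, **kwds)
TypeError: unsupported operand type(s) for *: 'NoneType' and 'float'
```

Run:
```python
from h import *
b=np.array([507,256.3]); a=np.radians(33.3); R=down(a); t0=read_clock()
set_gripper(95,40)
robot.move_to([*b,300],R); print(t0,read_clock()-t0)
f=grab("wrist"); cv2.imwrite("pics/w1.png",f[0]); P=cloud(f); Q=P.reshape(-1,3); Q=Q[~np.isnan(Q[:,0])]
Q=Q[(Q[:,2]>120)&(Q[:,2]<165)&(np.hypot(*(Q[:,:2]-b).T)<60)]
if len(Q)>20: print(len(Q),Q.mean(0),cv2.minAreaRect(Q[:,:2].astype(np.float32)),np.percentile(Q[:,2],[50,95]))
```

```text
0.1 3.525
1085 [507.31160962 257.78961931 143.74998793] ((508.4511413574219, 256.1411437988281), (14.350334167480469, 71.6329345703125), 32.94102478027344) [144.40796908 145.66563191]
```

View pics/w1.png

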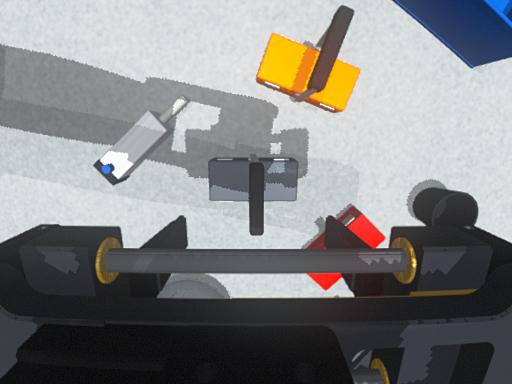

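The wrist view shows the grey case at (252,180). Its bar at (257,200) runs square to the closing line and sits between the fingers. I'll grasp the bar and lift.

```bash
python3 - <<'E'
from h import *
b=np.array([508,256.5]); a=np.radians(33.0); R=down(a); u=np.array([np.cos(a),np.sin(a)])
print(robot.movel([*b,195],max_speed=120,attitude=R,guard=15))
set_gripper(5,45); print("gap",read_finger_gap(),read_grip_force(),read_ee_pos())
robot.movel([*b,240],max_speed=40); robot.movel([*b,330],max_speed=100); robot.sleep(0.5)
print("F",read_wrist_force(),read_wrist_torque(),read_clock())
z0=330-59-98
for n in ("scene","top"):
    f=grab(n); cv2.imwrite(f"pics/{n}2.png",f[0]); P=cloud(f).reshape(-1,3)
    P=P[~np.isnan(P[:,0])]; d=P[:,:2]-b; s=d@u; t=d@np.array([-u[1],u[0]])
    m=(abs(s)<90)&(abs(t)<29)&(P[:,2]>z0-85)&(P[:,2]<z0+65)
    print(n,m.sum(),"slope dz/ds",np.polyfit(s[m],P[m,2],1), "s,z range",np.percentile(s[m],[2,98]),np.percentile(P[m,2],[2,98]))
E
python3 -c "
import cv2
a=cv2.resize(cv2.imread('pics/scene2.png')[60:220,230:400],None,fx=3,fy=3);cv2.imwrite('pics/s2c.png',a)"
```

```text
False
gap 14.385812917281696 44.99740183353424 [507.36675874 256.11863408 195.01820499]
F [-0.06254179  0.52762981 -3.90318526] [ 0.05036968 -0.16631583 -0.00884765] 8.7667
scene 958 slope dz/ds [ -1.0406249  164.48376552] s,z range [-53.07099959  27.524013  ] [116.74155417 225.69272566]
top 16 slope dz/ds [ -2.29096451 110.10428256] s,z range [-50.55561237  -8.89122976] [121.46889868 218.79491687]
```

View pics/s2c.png

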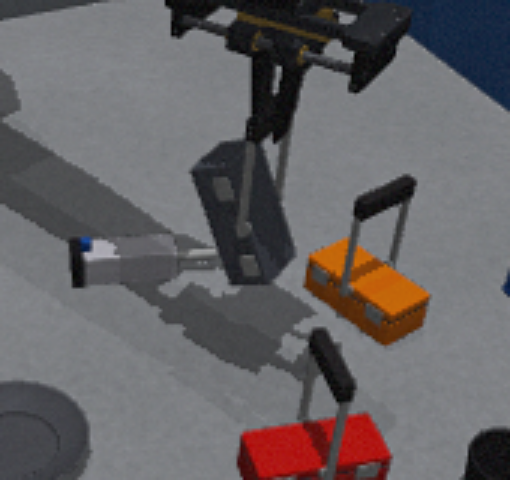

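The low end in the crop, at about (262,275), points towards the scene camera's right. The fitted slope dz/ds is −1.04, so the +u end (far left, yaw +33°) is the heavy one. Next I'll carry the case to the tray and touch down.

Run:
```python
from h import *
S=np.load("pics/scene0.npy"); g=cv2.cvtColor(cv2.imread("pics/scene0.png"),cv2.COLOR_BGR2GRAY); m=np.zeros_like(g)
m[190:260,95:190]=g[190:260,95:190]<75
n,l,s,c=cv2.connectedComponentsWithStats(m); k=1+np.argmax(s[1:,4]); Q=S[l==k]; Q=Q[~np.isnan(Q[:,0])]
print("scene tray",s[k],cv2.minAreaRect(Q[:,:2].astype(np.float32)))
a=np.radians(15.4); h=np.array([np.cos(a),np.sin(a)]); T=np.array([495.5,-239.4]); R=down(a)
p=T-15.3*h
robot.move_to([*p,330],R); robot.movel([*p,250],max_speed=100); robot.sleep(0.4)
print(read_clock(),read_wrist_force(),read_ee_pos())
f=grab("scene"); cv2.imwrite("pics/s3.png",cv2.resize(f[0][110:270,60:230],None,fx=3,fy=3))
P=cloud(f).reshape(-1,3); P=P[~np.isnan(P[:,0])]; d=P[:,:2]-p; s=d@h; t=d@np.array([-h[1],h[0]])
m=(abs(s)<90)&(abs(t)<29)&(P[:,2]>16)&(P[:,2]<155); print(m.sum(),np.polyfit(s[m],P[m,2],1),np.percentile(s[m],[1,99]),np.percentile(P[m,2],[1,99]))
```

```text
scene tray [ 103  195   77   62 2560] ((498.6684265136719, -241.99166870117188), (152.24327087402344, 148.45462036132812), 15.772697448730469)
12.0333 [-0.33448095 -0.56505591 -4.87683708] [ 480.83067585 -243.5224364   250.29557014]
1170 [ -1.58119079 100.98410065] [-44.57913061  33.11791506] [ 43.8122063  146.08125699]
```

View pics/s3.png

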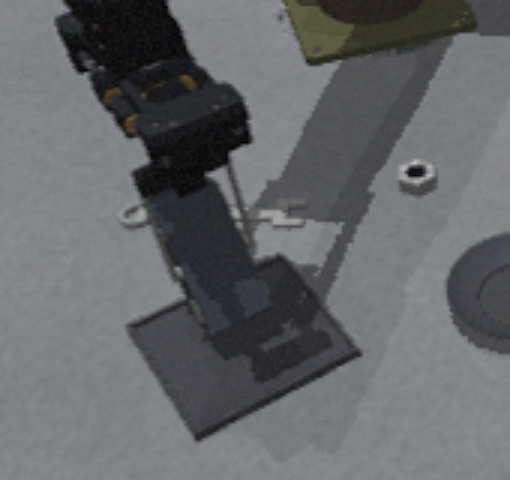

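The picture shows the case hanging over the tray's middle. Its top face is towards the camera and its heavy end, at about (240,340), is down. I'll average the two tray fits, touch down and roll the case upright.

Run:
```python
from h import *
a=np.radians(15.5); h=np.array([np.cos(a),np.sin(a)]); T=np.array([497,-240.5]); R=down(a)
p=T-15.3*h
robot.movel([*p,242],max_speed=40); robot.sleep(.3)
hit=robot.movel([*p,224],max_speed=12,guard=2.0); z=read_ee_pos()[2]; print(hit,z,read_wrist_force())
dz=np.clip(z-231.7,-3,3) if hit else 0
e=T-22*h
for th in (1.2,1.3,1.4,1.48,1.54,np.pi/2):
    q=e+h*(38*np.sin(th)-60*np.cos(th)); zz=4+60*np.sin(th)+38*np.cos(th)+157+dz*(th<1.5)+.5
    g=robot.movel([*q,zz],max_speed=20,guard=15); print(round(th,2),g,np.round(read_wrist_force(),1))
    if g: break
robot.sleep(.3); print(read_ee_pos(),read_wrist_force(),read_wrist_torque(),read_clock())
f=grab("scene"); cv2.imwrite("pics/s4.png",cv2.resize(f[0][110:270,60:230],None,fx=3,fy=3))
```

```text
True 231.86841205794954 [0.41076301 0.55860952 5.60231344]
1.2 False [ 0.7 -1.5  0.2]
1.3 False [1.3 0.3 1.3]
1.4 False [ 3.  -1.5  3.6]
1.48 False [3.7 0.4 5.2]
1.54 False [5.  0.1 5. ]
1.57 False [5.3 0.8 3.9]
[ 513.07552117 -236.22347326  222.13675196] [4.90852949 0.86935374 5.47929361] [-0.00364558 -1.50947264  0.04252269] 16.575
```

View pics/s4.png

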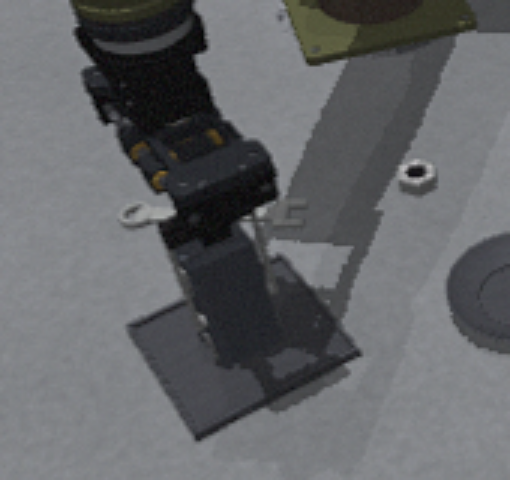

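The case looks upright in the tray, with its top face spanning about (190–275, 240–360). There is a small side load on the tool, so I'll check how vertical it is before letting go.

```bash
cat > chk.py <<'E'
from h import *
a=np.radians(15.5); h=np.array([np.cos(a),np.sin(a)]); T=np.array([497,-240.5])
def chk(lim=120):
    for n in ("scene","top"):
        P=cloud(grab(n)).reshape(-1,3); P=P[~np.isnan(P[:,0])]; d=P[:,:2]-T; s=d@h; t=d@np.array([-h[1],h[0]])
        m=(abs(s-22)<14)&(abs(t)<24)&(P[:,2]>22)&(P[:,2]<110)
        if m.sum()>50:
            k=np.polyfit(P[m,2],s[m],1); r=abs(s[m]-np.polyval(k,P[m,2])); k=np.polyfit(P[m,2][r<4],s[m][r<4],1)
            print(n,m.sum(),"front face tilt",k[0],"s at z=64",np.polyval(k,64))
        m=(abs(s)<40)&(abs(t)<40)&(P[:,2]>112)&(P[:,2]<135)
        if m.sum()>20: print(n,"top end",m.sum(),s[m].mean(),t[m].mean(),np.median(P[m,2]),np.ptp(s[m]),np.ptp(t[m]), "slope",np.polyfit(s[m],P[m,2],1)[0])
    print(np.round(read_wrist_force(),1),read_clock())
E
python3 -c "
from chk import *
chk()"
```

```text
scene 524 front face tilt -0.025393146304316095 s at z=64 22.574843083235486
scene top end 293 13.573378392346108 -1.3498652032990421 123.08297757486923 34.720233149257716 72.2246084941089 slope -0.15155939662930917
top top end 76 0.2900833338006463 23.87810458838019 123.49076124145472 36.476186829370185 30.662759683467865 slope 0.07332317095757154
[5.  0.8 5.5] 16.725
```

The case lacks about 0.025 rad of flat and is pushing the handle towards +h. I'll ease the handle +h until that side force drops.

Run:
```python
from chk import *
for i in range(5):
    p=np.array(read_ee_pos()); p[:2]+=h*1.0; robot.movel(p,max_speed=10); robot.sleep(.15)
    F=np.array(read_wrist_force()); print(np.round(F,1),p.round(1))
    if F[:2]@h<1.5: break
chk()
```

```text
[ 3.6 -0.9  2.1] [ 514.  -235.9  222.1]
[ 4.  -2.1  2. ] [ 514.9 -235.7  222. ]
[ 1.8 -1.9  1.4] [ 515.7 -235.4  221.6]
scene 514 front face tilt 0.0013232106983037185 s at z=64 23.994936792146177
scene top end 289 15.973049545436622 -1.604048910914464 122.7297586620756 33.752928697980664 71.45908607296073 slope -0.14688756680303544
top top end 71 2.234841358471251 24.341729209633357 123.21435055391089 38.16162668905888 28.326459060342792 slope 0.05225885346291893
[ 2.2 -2.   1.4] 18.1
```

The case is vertical now (tilt 0.001), about 2 mm off the tray's middle. I'll release, retreat and check.

Run:
```python
from chk import *
p=np.array(read_ee_pos()); set_gripper(90); robot.sleep(.3); print(np.round(read_wrist_force(),1))
robot.movel([p[0],p[1],400],max_speed=120); robot.sleep(.5)
chk()
f=grab("scene"); cv2.imwrite("pics/s5.png",cv2.resize(f[0][80:270,40:250],None,fx=3,fy=3)[:600])
```

```text
[-1.2  0.   0. ]
scene 504 front face tilt 0.0025187469327856223 s at z=64 24.066532406349655
scene top end 337 13.724918450804235 -0.7480885032468675 122.63668922909903 35.68908713740091 72.12057109591949 slope -0.13210313269318008
top top end 304 -5.189114132672418 3.4681027671495115 123.95458995447018 42.13485309333606 65.79441812275067 slope -0.026859596606537132
[ 0.6 -0.2 -0.2] 21.9333
```

View pics/s5.png

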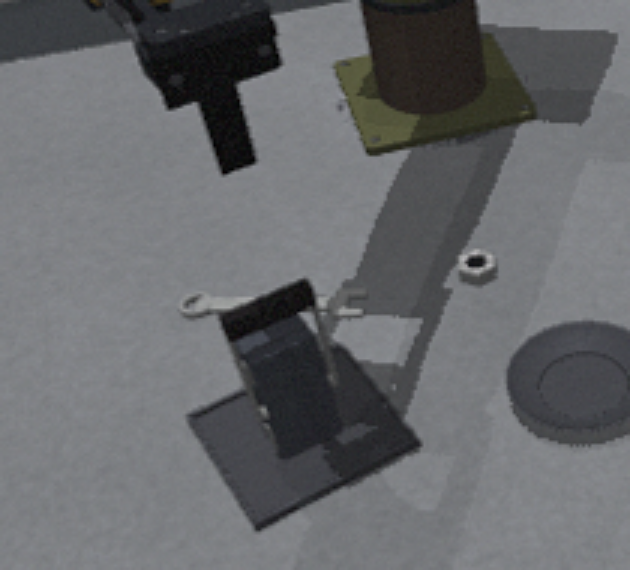

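The case stands alone at about (290,385) in the middle of the tray, with its handle still upright. The gripper is well clear, at about (230,130).

```bash
python3 -c "
from rig import job
print(job.hand_in())"
```

```text
the job is handed in; nothing more can be done
None
```

The job is handed in: the case's heavy end proved to be the one that pointed away from the robot (yaw +33°), and the case stands alone and vertical on that end, about 2 mm from the tray's middle, after about 22 s.

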